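Fit the forked bottle guide into the bench labeller

ROBOT

A 6-joint arm with a two-finger parallel gripper is mounted at the origin on the work surface. World frame = base frame: x ahead of the robot, y to its left, z up, the work surface at z = 0. Lengths are in m, angles in rad, forces in N, time in s.
With the tool pointing down it reaches from about 0.275 to 0.725 m from the base axis. Payload 15.9 kg.
Tool frame: the origin (TCP) lies between the finger pads; the fingertips stand 14 mm ahead of it and the grasp point (between the pads) lies 5 mm behind it; z points along the fingers, y is the direction in which the jaws open and shut (so a half turn about z gives the same grasp; the last joint's range is limited). The gripper opens to 85 mm and grips with 20 to 120 N. Pads are 22 mm wide; open, the fingers measure 114 mm over their backs; the gripper's body (76 mm by 85 mm) begins 54 mm behind the grasp point. The pads swing forward as they close: fully open they stand 13 mm farther back than shut.
Start: joints at [1.197, 0.213, -0.034, 1.323, 0, 1.571], TCP at [0.183, 0.465, 0.245] pointing down, gripper open.
Joint ranges: [-2.98, 2.98], [-0.74, 1.72], [-1.14, 1.35], [-2.1, 2.04], [-1.57, 1.44], [-3.14, 3.14]. Speed limits (rad/s): [1.89, 1.89, 2.39, 2.57, 3.14, 3.14].

INTERFACE

Orientations are given as a unit quaternion [x, y, z, w].
In Python, from workcell import get_state, snapshot, close_job gives the robot as it stands.
- The arm moves only by the tool servo_tool, never from a script. Its argument "targets" is one flat list of numbers, 4 for each row, row after row: the shift along the tool's x, y, z in cm, then the turn about the tool's z in rad. In form: [x, y, z, roll, x, y, z, roll, ...]. A call has 1 to 10 rows; each row is the pose to reach, as a shift and turn from the pose commanded when the call began, along the tool's axes at that moment; what a row does not reach only later rows make up. A row lasts 1/8 s, in which the tool goes at most 62.5 mm and 10.7 degrees, less where a joint would pass 70% of its speed; a pose out of reach is approached as far as the arm can. A call with a gripper value outside its range is refused whole. "gripper" is the closure, from 0 (fully open) to 1 (shut), set as the call begins (left out, the last holds). The fingers move at their own pace and stop on an object; the grip force is fixed at half the most. Time passes only in rows, so rows that repeat a pose let the fingers close. It gives the time, the measured TCP pose, the force and the opening at its end, in the units of the state.
- get_state(): the state, without advancing time (a new reading comes with each control period).
- snapshot(name): name is "scene" or "top" or "wrist"; returns a dict with "color" (420x560x3 uint8, red, green, blue), "intrinsics" (3x3 intrinsics, pixels), "R" (3x3) and "t" (3): a world point X has camera coordinates R X + t. Camera axes: x right, y down, z forward; pixel columns grow to the right and rows downward; lengths in m; the calibration is good to about 2 mm. A picture is of the moment at which its call begins. There is no depth.
- close_job(): hands the job in, once; it reports no verdict.
The state is a dict: "time_s": time; "joint_pos": joint angles; "joint_velocities": joint speeds; "effort": joint torques, N m; "tool_pos": TCP position; "ee_rot": TCP orientation; "ft_force": force on the tool from outside, world axes, zero at the start; "ft_torque": the same for the moment, N m; "finger_gap": finger opening in m.
Only numpy, scipy, OpenCV 4.12 (cv2) and the standard library are available. Lean on these libraries where they do the work, as an engineer would, in place of code of your own. Each camera call takes 0.05 s, during which the arm holds its last target.

TASK

Fit the forked bottle guide into the labeller: tilt it to pass fork first through the slot in the cover, the fork going in under the long closed part of the cover, then right it so that its foot lies flat on the bed, square to the slot, with the stem standing up through the slot, and let go. Then push the clamp lever all the way over to its other side, towards the rollers, and after that turn the feed dial clockwise by three clicks from its stop. Leave the plain guide where it stands.

Things in the scene. Friction and masses are not known exactly. Their poses are not given: they have to be found in the camera images.
- labeller: Fixed grey and steel bench labeller. Origin on the bench below the slot's centre; z up; x about to the robot's right. Bed top 20 mm above the bench. Level cover plate: underside 95, top 100 mm above the bench, over x -120..55, y -65..65 mm. Chamber under it: x -115..51, y -61..61. Roller deck at +x, to x 155, up to 65 mm high. Clamp lever at -y, the side facing the robot
- slot (a point): Centre of the slot, level with the top of the cover (100 mm above the bench); axes as the labeller. The slot is 46 mm along x by 84 mm along y, over the chamber, 75 mm high from bed to cover. The long closed part of the cover lies on its -x side: the fork goes in under it, so the fitted guide's axes are those of the labeller
- fork_guide: Loose aluminium L, 0.18-0.33 kg, standing on its foot. Origin: underside of the foot, below the stem's middle; z up the stem; foot points to -x. Foot 6 mm thick, 60 wide (y), x +8 to -80 mm; its last 45 mm is two prongs 18 mm wide, gap 24. Stem 36 wide (y), 8 thick (x), top at z 130; from z 85 up a 10 mm thick head, gripped along x. Gusset at the corner: x -4..-24, z to 26 mm
- fork_tip (a point): Middle of the fork's end, at x -80, y 0, z 3 mm of fork_guide; axes as the guide. Way in: tilt 25-45 degrees fork down, slide in along the foot's direction until the heel nears the slot, then right it while lowering. On the bed the guide's head is 105-150 mm above the bench, clear of the cover, so fingers stay outside
- plain_guide: The other guide, not to be used: the same size and material, but its foot is a plain rectangle without the fork gap. Origin and axes as for fork_guide
- clamp (a joint): Clamp lever angle, rad: 0 leaning to the labeller's -x (start), 1.0 fully over to +x (its stop). It stays where it is left; about 0.6 N at the ball moves it
- clamp_tip (a point): Centre of the black ball (26 mm across) ending the 110 mm clamp lever. Hinge axis along the labeller's y, at labeller x -10, y -115, 30 mm above the bench: the ball swings from x -63 to x +43 mm, 127 mm above the bench at either end, 140 mm midway
- feedbox: Fixed grey box 140 x 130 x 50 mm (x, y, z) with the feed dial on top; origin under its centre on the bench
- dial (a joint): Feed dial angle, rad: 0 at its stop (start), growing clockwise seen from above, one click every 0.42 rad (24 degrees), five clicks to the other stop; three clicks are 1.26 rad. A sprung detent (about 0.1 N m) pulls it into the nearest click when it is let go
- dial_grip (a point): On the dial's vertical axis, 80 mm above the bench, the height to grip. Black bar 52 mm long, 16 mm wide, 58 to 94 mm above the bench, on a skirt 60 mm across (top 59 mm up). The x axis runs along the bar and turns with it; the white pointer is at its -x end. Six white ticks on the box mark the clicks, the longest is the stop

How it is judged:
By the outcome, as a careful person would: the job done as asked, in the order asked, and still so for the second after the job is handed in, with the robot touching nothing.
It also fails if it takes over 72 s, if anything falls off the work surface, if the arm or the gripper's body presses on something with over 40 N, if the wrist force passes 120 N, or if a joint passes its speed limit or range.

## Working session

There is one attempt and no reset: what is moved stays moved. The work goes in short steps, Python scripts to look and compute and a tool call to move; the robot and the scene stay as the last step left them, time stands still between calls to the robot, and variables do not carry over. Pictures are saved under pics/ and viewed, and the job is handed in when it is done.

Besides the shell and the picture viewer there is one more tool, called after "Request:" as a command line: name --argument value ..., lists and objects as JSON in quotes. servo_tool: Moves the arm, as the interface text tells. Its arguments: {"type":"object","properties":{"targets":{"type":"array","items":{"type":"number"}},"gripper":{"type":"number"}},"required":["targets"]}

```bash
ls; mkdir -p pics
cat > h.py <<'E'
import numpy as np, cv2, json
from scipy.spatial.transform import Rotation as R
from workcell import get_state, snapshot, close_job
def shot(n,f):
    s=snapshot(n); cv2.imwrite('pics/'+f+'.png',s['color'][:,:,::-1])
    np.savez('pics/'+f+'.npz',K=np.array(s['intrinsics']),R=np.array(s['R']),t=np.array(s['t']),c=s['color']); return s
def ld(f): return np.load('pics/'+f+'.npz')
def ray(s,u,v,z):
    K,Rm,t=np.array(s['K']),np.array(s['R']),np.array(s['t'])
    o=-Rm.T@t; d=Rm.T@np.linalg.inv(K)@np.array([u,v,1.]); return o+d*(z-o[2])/d[2]
def proj(s,X):
    p=s['K']@(s['R']@np.array(X)+s['t']); return p[:2]/p[2]
E
python3 - <<'E'
from h import *
for n in ['scene','top','wrist']:
    s=shot(n,n+'0'); print(n,np.round(s['intrinsics'],1).tolist(),np.round(-np.array(s['R']).T@s['t'],3),np.round(s['R'],2).tolist())
st=get_state(); print({k:np.round(v,3).tolist() for k,v in st.items()})
E
```

```text
pics
scene [[456.6, 0.0, 281.6], [0.0, 456.6, 212.0], [0.0, 0.0, 1.0]] [ 0.832 -0.507  1.183] [[0.85, 0.53, -0.01], [0.45, -0.73, -0.51], [-0.28, 0.42, -0.86]]
top [[435.9, 0.0, 280.7], [0.0, 435.9, 214.8], [0.0, 0.0, 1.0]] [0.307 0.002 1.222] [[0.01, -1.0, -0.01], [-0.98, -0.0, -0.17], [0.17, 0.02, -0.98]]
wrist [[348.0, 0.0, 284.0], [0.0, 348.0, 210.2], [0.0, 0.0, 1.0]] [0.106 0.494 0.374] [[0.36, 0.93, -0.0], [0.88, -0.35, 0.32], [0.29, -0.12, -0.95]]
{'time_s': 0.15, 'joint_pos': [1.197, 0.213, -0.035, 1.324, -0.0, 1.571], 'joint_velocities': [0.001, -0.001, -0.0, 0.001, 0.001, -0.0], 'effort': [-0.004, -68.641, 48.725, 0.013, -0.0, 0.0], 'tool_pos': [0.182, 0.465, 0.245], 'ee_rot': [0.186, 0.983, -0.0, -0.0], 'ft_force': [0.272, 0.329, -0.09], 'ft_torque': [0.014, -0.018, -0.017], 'finger_gap': 0.085}
```

View pics/scene0.png

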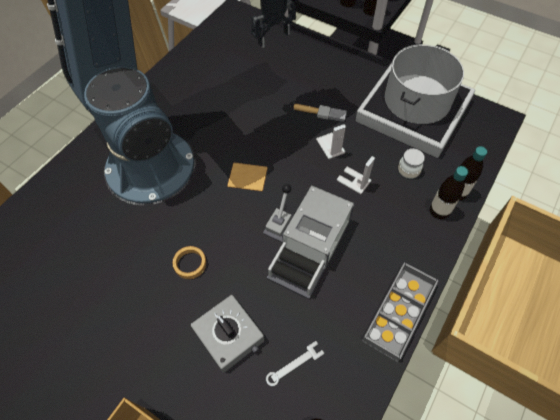

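View pics/top0.png

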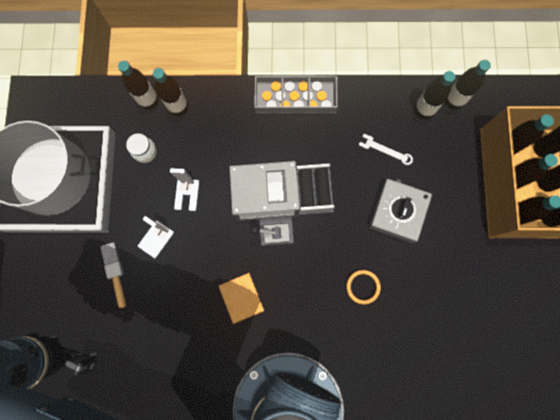

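View pics/wrist0.png

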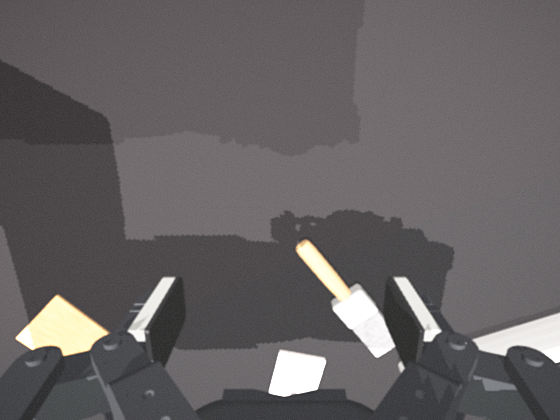

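The top view shows the fork guide near (185,190), the plain guide near (155,237), the labeller near (280,190) with its lever at (270,232), and the feed dial at (403,209). I'll zoom in next.

Run:
```python
import cv2
a=cv2.imread('pics/top0.png'); 
cv2.imwrite('pics/z1.png',cv2.resize(a[140:265,130:230],None,fx=6,fy=6,interpolation=cv2.INTER_CUBIC)[:600])
cv2.imwrite('pics/z2.png',cv2.resize(a[150:250,220:340],None,fx=6,fy=6,interpolation=cv2.INTER_CUBIC))
cv2.imwrite('pics/z3.png',cv2.resize(a[170:250,360:440],None,fx=7,fy=7,interpolation=cv2.INTER_CUBIC))
b=cv2.imread('pics/scene0.png')
cv2.imwrite('pics/z4.png',cv2.resize(b[120:200,310:390],None,fx=7,fy=7,interpolation=cv2.INTER_CUBIC))
cv2.imwrite('pics/z5.png',cv2.resize(b[175:300,255:365],None,fx=4.7,fy=4.7,interpolation=cv2.INTER_CUBIC))
```

```text
(no output)
```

View pics/z1.png

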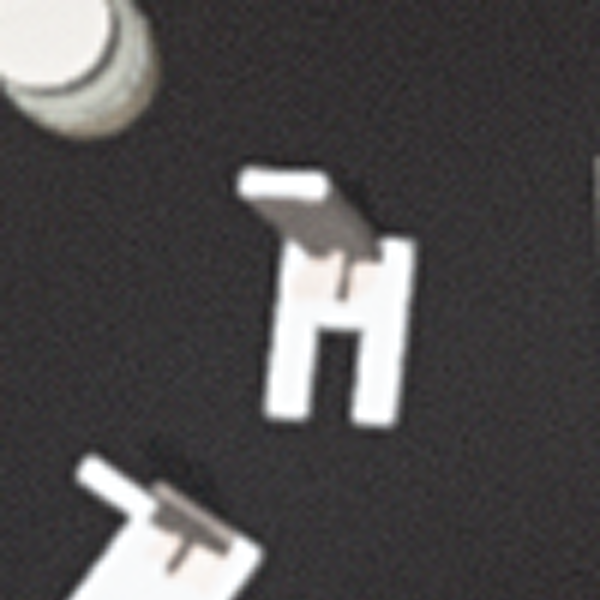

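View pics/z2.png

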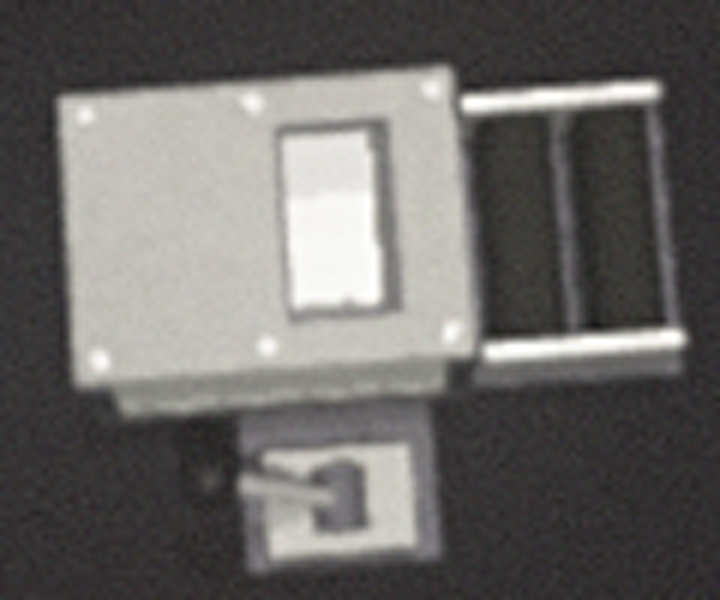

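View pics/z3.png

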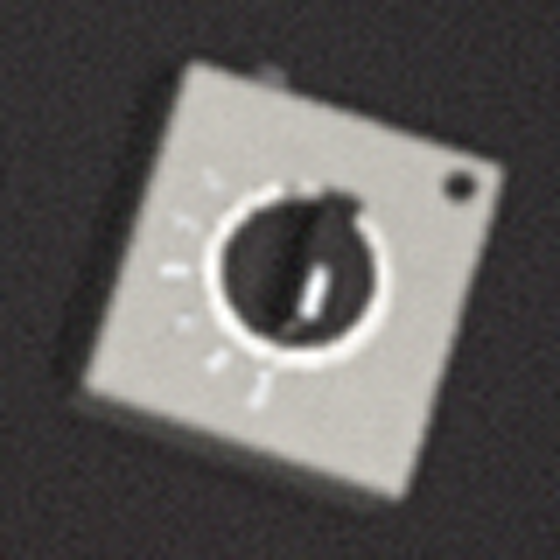

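View pics/z4.png

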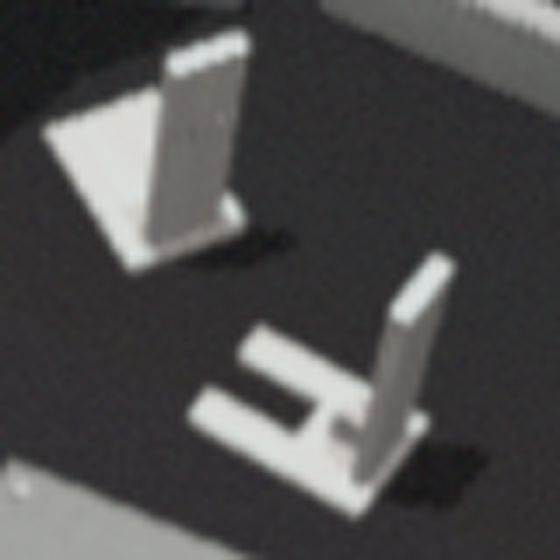

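View pics/z5.png

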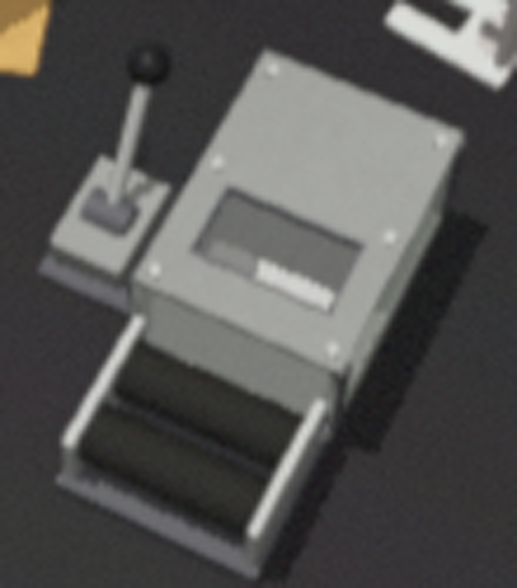

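Run:
```python
from h import *
T=ld('top0');S=ld('scene0')
def P(s,f,ox,oy,pts,z): return np.array([ray(s,(x+.5)/f-.5+ox,(y+.5)/f-.5+oy,z) for x,y in pts])
def P1(*a): r=P(*a); print(np.round(r[:,:2]*1000,1).tolist()); return r
print('fork foot top tipL tipR heelR'); a=P1(T,6,130,140,[(265,417),(396,427),(415,240)],.006)
print('head'); b=P1(T,6,130,140,[(240,172),(327,172),(327,197),(243,195)],.13);print(b.mean(0))
d=a[1]-a[0];print('wid',np.linalg.norm(d),'ang',np.degrees(np.arctan2(d[1],d[0])), np.linalg.norm(a[1]-a[2]))
print('fork scene'); # z4 f7 off 310,120
a=P1(S,7,310,120,[(190,412),(240,350),(358,512),(425,420)],.006); b=P1(S,7,310,120,[(388,300),(435,255),(455,268),(402,325)],.13);print(b.mean(0))
print('cover'); a=P1(T,6,220,150,[(58,97),(455,67),(478,355),(77,385)],.1); print(a.mean(0),[np.linalg.norm(a[i]-a[i-1]) for i in range(4)])
a=P1(T,6,220,150,[(277,128),(387,118),(402,312),(290,320)],.1); print(a.mean(0),[np.linalg.norm(a[i]-a[i-1]) for i in range(4)])
print('cover scene'); a=P1(S,4.7,255,175,[(463,132),(267,50),(133,290),(338,372)],.1); print(a.mean(0),[np.linalg.norm(a[i]-a[i-1]) for i in range(4)])
a=P1(S,4.7,255,175,[(230,190),(365,243),(332,312),(195,250)],.1); print(a.mean(0))
print('ball', ray(S,(149+.5)/4.7-.5+255,(63+.5)/4.7-.5+175,.127), ray(T,220+207/6,150+480/6,.127))
print('box'); a=P1(T,7,360,170,[(195,62),(507,170),(403,498),(85,385)],.05); print(a.mean(0),[np.linalg.norm(a[i]-a[i-1]) for i in range(4)])
print('dial skirt',ray(T,360+299/7,170+273/7,.055),'tick',P1(T,7,360,170,[(260,390)],.05))
```

```text
fork foot top tipL tipR heelR
[[536.7, 325.9], [532.1, 263.3], [623.4, 257.8]]
head
[[621.5, 309.0], [621.5, 271.1], [610.3, 270.6], [611.1, 307.2]]
[0.61610481 0.28945844 0.13      ]
wid 0.0627804974090876 ang -94.2485591783025 0.09153392519257388
fork scene
[[535.6, 267.0], [538.5, 308.7], [623.4, 259.0], [626.5, 318.2]]
[[608.8, 276.5], [614.8, 307.1], [624.8, 305.4], [619.4, 268.2]]
[0.61695609 0.28932453 0.13      ]
cover
[[637.2, 157.7], [651.3, -19.0], [520.8, -29.0], [507.0, 146.0]]
[0.57906411 0.06392639 0.1       ] [np.float64(0.13074776310095368), np.float64(0.177263159462232), np.float64(0.13084028479114543), np.float64(0.17554622372554715)]
[[623.1, 60.0], [627.7, 11.2], [539.9, 4.2], [536.2, 53.3]]
[0.58171812 0.03215745 0.1       ] [np.float64(0.08716297739238384), np.float64(0.04901521367698715), np.float64(0.08813514332355271), np.float64(0.04917542662842065)]
cover scene
[[637.3, 157.3], [509.4, 146.7], [527.3, -34.8], [651.1, -18.2]]
[0.58128679 0.06273861 0.1       ] [np.float64(0.17599856901460678), np.float64(0.1283050861777812), np.float64(0.18236515905165002), np.float64(0.1249271726618329)]
[[540.5, 50.6], [624.3, 61.2], [630.0, 12.5], [543.8, 5.8]]
[0.58466335 0.03253872 0.1       ]
ball [0.4630779  0.08588773 0.127     ] [0.46046378 0.08534591 0.127     ]
box
[[616.2, -273.8], [572.9, -393.9], [443.7, -347.2], [487.2, -226.7]]
[ 0.5299835  -0.31039436  0.05      ] [np.float64(0.13735151717138752), np.float64(0.12764673164233314), np.float64(0.13736096650191218), np.float64(0.1281033861086426)]
[[485.5, -294.1]]
dial skirt [ 0.52945453 -0.31087002  0.055     ] tick [[ 0.48546833 -0.29411209  0.05      ]]
```

```bash
cat > c.py <<'E'
import numpy as np, cv2
def seg(p):
    p=np.array(p+[p[0]],float); out=[]
    for a,b in zip(p[:-1],p[1:]):
        n=int(np.linalg.norm(b-a)/0.7)+1
        out.append(a+(b-a)*np.linspace(0,1,n)[:,None])
    return np.vstack(out)
polys=[[(-80,0),(8,0),(8,6),(-80,6)],[(-4,0),(4,0),(4,130),(-4,130)],[(-5,85),(5,85),(5,130),(-5,130)],[(-24,6),(-4,6),(-4,26)]]
pts=np.vstack([seg(p) for p in polys])
obs=[(-120,-23,95,100),(23,55,95,100),(-120,200,-50,20),(-120,-115,20,95),(51,55,20,95)]
GH=112
def clear(gx,gz,th):
    t=np.radians(th);c,s=np.cos(t),np.sin(t)
    q=pts-[0,GH]; q=np.c_[q[:,0]*c-q[:,1]*s, q[:,0]*s+q[:,1]*c]+[gx,gz]
    # rotation + : x'=xc - zs
    d=1e9
    for a,b,e,f in obs:
        dx=np.maximum(np.maximum(a-q[:,0],q[:,0]-b),0);dz=np.maximum(np.maximum(e-q[:,1],q[:,1]-f),0)
        m=np.hypot(dx,dz); ins=(q[:,0]>a)&(q[:,0]<b)&(q[:,1]>e)&(q[:,1]<f)
        d=min(d,-1 if ins.any() else m.min())
    return d
if __name__=='__main__':
  for th in (25,30,35,40):
    print('th',th)
    for gz in range(255,130,-8):
        xs=np.arange(-140,140,2.); cl=[clear(x,gz,th) for x in xs]; 
        ok=[int(x) for x,k in zip(xs,cl) if k>1.5]
        i=int(np.argmax([k if x<100 else -1 for x,k in zip(xs,cl)])) 
        segs=[];
        for x in ok:
            if segs and x-segs[-1][1]<=2: segs[-1][1]=x
            else: segs.append([x,x])
        print(gz,segs)
E
python3 c.py
```

```text
th 25
255 [[-140, 138]]
247 [[-140, 138]]
239 [[-140, 138]]
231 [[-140, -108], [6, 34], [84, 138]]
223 [[-140, -126], [6, 18], [86, 138]]
215 [[-12, 0], [86, 138]]
207 [[-30, -18], [86, 138]]
199 [[-44, -34], [86, 138]]
191 [[-48, -34], [86, 138]]
183 [[-50, -26], [86, 138]]
175 [[-50, -22], [86, 138]]
167 [[-48, -18], [86, 138]]
159 [[-44, -14], [86, 138]]
151 []
143 []
135 []
th 30
255 [[-140, 138]]
247 [[-140, 138]]
239 [[-140, 138]]
231 [[-140, -122], [-4, 22], [74, 138]]
223 [[-140, -134], [-10, 8], [74, 138]]
215 [[-24, -6], [74, 138]]
207 [[-38, -20], [74, 138]]
199 [[-50, -34], [74, 138]]
191 [[-54, -42], [74, 138]]
183 [[-56, -40], [74, 138]]
175 [[-58, -30], [74, 138]]
167 [[-54, -26], [74, 138]]
159 [[-50, -22], [74, 138]]
151 []
143 []
135 []
th 35
255 [[-140, 138]]
247 [[-140, 138]]
239 [[-140, -120], [-20, 22], [58, 138]]
231 [[-140, -132], [-16, 12], [62, 138]]
223 [[-22, 0], [62, 138]]
215 [[-32, -12], [62, 138]]
207 [[-44, -24], [62, 138]]
199 [[-56, -34], [62, 138]]
191 [[-62, -46], [62, 138]]
183 [[-64, -50], [62, 138]]
175 [[-66, -40], [62, 138]]
167 [[-62, -36], [62, 138]]
159 []
151 []
143 []
135 []
th 40
255 [[-140, 138]]
247 [[-140, 138]]
239 [[-140, 138]]
231 [[-28, 2], [50, 138]]
223 [[-32, -8], [50, 138]]
215 [[-42, -18], [50, 138]]
207 [[-52, -28], [50, 138]]
199 [[-60, -36], [50, 138]]
191 [[-70, -46], [50, 138]]
183 [[-72, -56], [50, 138]]
175 [[-72, -58], [50, 138]]
167 [[-72, -46], [50, 138]]
159 [[-64, -38], [50, 138]]
151 []
143 []
135 []
```

```bash
cat >> h.py <<'E'
def rel(p,head_deg=None):
    """shift (cm) and roll (rad) from present pose to world TCP p, tool-y heading deg"""
    st=get_state(); M=R.from_quat(st['ee_rot']).as_matrix(); d=M.T@(np.array(p)-st['tool_pos'])*100
    h=np.degrees(np.arctan2(M[1,1],M[0,1])); roll=0
    if head_deg is not None: roll=-np.radians(head_deg-h)
    print('at',np.round(st['tool_pos'],4),'head %.2f'%h,'j',np.round(st['joint_pos'],2),'F',np.round(st['ft_force'],1),'gap',round(float(st['finger_gap']),4),'t',round(float(st['time_s']),2))
    print('-> shift',np.round(d,2),'roll %.3f'%roll,'tilt',np.round(M[:,2],3)); return d,roll
E
python3 -c "
from h import *
rel([.6155,.2893,.20],86.2)"
```

```text
at [0.1825 0.4653 0.245 ] head 68.58 j [ 1.2   0.21 -0.03  1.32 -0.    1.57] F [ 0.3  0.3 -0.1] gap 0.0854 t 0.15
-> shift [-46.74  -0.57   4.5 ] roll -0.307 tilt [-0.    -0.001 -1.   ]
```

Request:
servo_tool --targets '[-5,0,0,0,-10,0,0,-0.1,-16,0,0,-0.2,-22,0,0,-0.3,-28,-0.2,1,-0.307,-34,-0.4,2,-0.307,-40,-0.6,3,-0.307,-45,-0.6,4,-0.307,-46.7,-0.6,4.5,-0.307,-46.7,-0.6,4.5,-0.307]' --gripper 0

```text
time_s: 1.4
tool_pos: [0.6153, 0.2888, 0.1992]
ee_rot: [0.034, 0.999, -0.0, -0.001]
ft_force: [-0.2, -0.6, -0.8]
finger_gap: 0.0852
```

```bash
python3 -c "
from h import *
rel([.6155,.2893,.1],86.2)
shot('wrist','w1')
for y in (-.018,.018): print(y)
"
```

```text
at [0.6153 0.2888 0.1992] head 86.11 j [0.44 0.62 0.45 1.41 0.   0.51] F [-0.2 -0.6 -0.8] gap 0.0852 t 1.4
-> shift [-0.03  0.05  9.92] roll -0.002 tilt [-0.002 -0.001 -1.   ]
-0.018
0.018
```

View pics/w1.png

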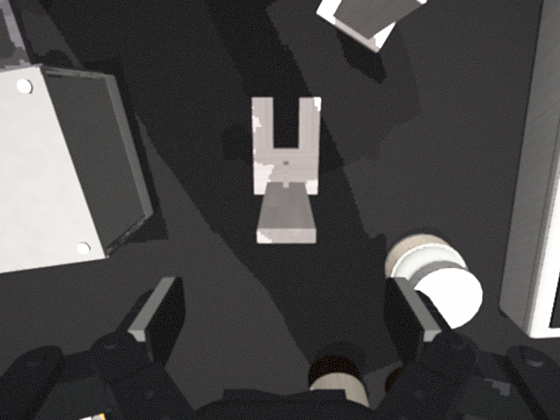

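The wrist view shows the fork guide centred: tips at (252–320,98), head top at (258–316, 229–242). The labeller's left end at (50–150,70–255) is a flat closed wall.

```bash
python3 -c "
from h import *
s=ld('w1')
a=np.array([ray(s,u,v,.13) for u,v in [(257.5,229),(315.5,229),(316,242),(258,242)]]);print(np.round(a,4).tolist(),a.mean(0))
b=np.array([ray(s,u,v,.006) for u,v in [(252,97.5),(320.5,97.5),(319,193),(252,193)]]);print(np.round(b,4).tolist())
d=b[0]-b[1];print(np.degrees(np.arctan2(d[1],d[0])),np.linalg.norm(d));d=b[3]-b[0];print(np.degrees(np.arctan2(d[1],d[0])))
d=b[2]-b[1];print(np.degrees(np.arctan2(d[1],d[0])))
# labeller end wall top edge
for u,v in [(45,67),(107,260),(153,213),(113,75)]: print(ray(s,u,v,.1)[:2],ray(s,u,v,0)[:2])
"
```

```text
[[0.6105, 0.2718, 0.13], [0.6129, 0.3072, 0.13], [0.6216, 0.3072, 0.13], [0.6192, 0.2714, 0.13]] [0.61605312 0.28940864 0.13      ]
[[0.5344, 0.265, 0.006], [0.5385, 0.3252, 0.006], [0.6256, 0.3208, 0.006], [0.6213, 0.2566, 0.006]]
-93.8810590464495 0.060348282689467514
-5.544223255236018
-2.9306852580084213
[0.50811328 0.14939019] [0.49689766 0.08635647]
[0.63880778 0.15740888] [0.68484239 0.09788772]
[0.60539381 0.19743107] [0.63679156 0.15544147]
[0.5153928  0.18962818] [0.50736594 0.14422056]
```

Request:
servo_tool --targets '[-0.05,0.05,3,0,-0.05,0.05,6,0,-0.05,0.05,8.5,0,-0.05,0.05,9.9,0,-0.05,0.05,9.9,0]' --gripper 0

```text
time_s: 2.08
tool_pos: [0.6148, 0.2903, 0.1013]
ee_rot: [0.033, 0.999, -0.0, -0.0]
ft_force: [-0.3, 0.0, 0.1]
finger_gap: 0.0851
```

Request:
servo_tool --targets '[0,0,0,0,0,0,0,0,0,0,0,0,0,0,0,0,0,0,0,0,0,0,0,0]' --gripper 1

```text
time_s: 2.82
tool_pos: [0.6161, 0.29, 0.1021]
ee_rot: [0.033, 0.999, 0.0, 0.001]
ft_force: [0.2, 0.5, 5.9]
finger_gap: 0.0356
```

Request:
servo_tool --targets '[0,0,-2,0,0,0,-4,0,0,0,-6,0,0,0,-6,0]'

```text
time_s: 3.32
tool_pos: [0.6164, 0.2901, 0.1625]
ee_rot: [0.033, 0.999, 0.001, 0.001]
ft_force: [-0.4, -0.2, -2.2]
finger_gap: 0.035
```

```bash
python3 -c "
from h import *
shot('wrist','w2');shot('scene','s2')
n=np.array([.0800,-.9968]) # labeller x axis
rel([.571+.0,.1515+.115,.16],184.6)
"
```

```text
at [0.6155 0.2897 0.1605] head 86.17 j [0.44 0.62 0.36 1.31 0.   0.51] F [ 0.9  0.1 -3.1] gap 0.0352 t 3.42
-> shift [ 4.29 -2.61  0.05] roll -1.718 tilt [-0.001 -0.    -1.   ]
```

View pics/w2.png

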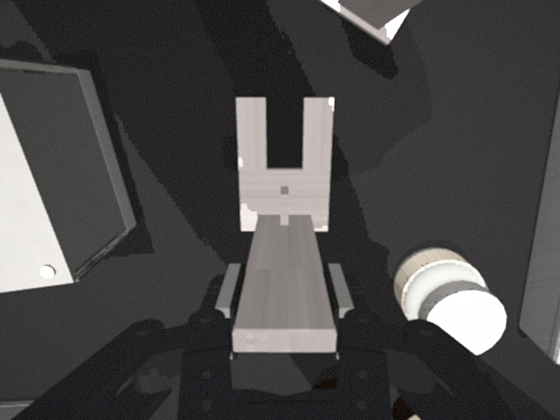

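```bash
python3 -c "
from h import *
rel([.5644,.251,.16],184.6)
"
```

```text
at [0.6155 0.2897 0.1605] head 86.17 j [0.44 0.62 0.36 1.31 0.   0.51] F [ 0.9  0.1 -3.1] gap 0.0352 t 3.42
-> shift [ 4.84 -4.2   0.05] roll -1.718 tilt [-0.001 -0.    -1.   ]
```

Request:
servo_tool --targets '[0.5,-0.3,0,-0.18,1,-0.8,0,-0.36,1.5,-1.2,0,-0.54,2,-1.7,0,-0.72,2.5,-2.1,0,-0.9,3,-2.6,0,-1.08,3.5,-3,0,-1.26,4,-3.5,0,-1.44,4.5,-4,0,-1.6,4.8,-4.2,0,-1.718]'

```text
time_s: 4.68
tool_pos: [0.5642, 0.2506, 0.16]
ee_rot: [0.736, -0.676, -0.0, 0.001]
ft_force: [-0.5, 0.3, -2.2]
finger_gap: 0.0351
```

Request:
servo_tool --targets '[0,0,0,0,0,0,0,0]'

```text
time_s: 4.92
tool_pos: [0.5648, 0.2511, 0.1607]
ee_rot: [0.734, -0.679, -0.0, 0.0]
ft_force: [-0.0, 0.0, -2.9]
finger_gap: 0.0352
```

```bash
python3 -c "
from h import *
shot('wrist','w3')
rel([.5644,.251,.16],184.6)
"
```

```text
at [0.5649 0.2511 0.1608] head -175.52 j [ 0.42  0.48  0.14  1.22  0.   -1.23] F [-0.6  0.2 -2.3] gap 0.0353 t 4.97
-> shift [0.01 0.05 0.08] roll -6.285 tilt [-0.001 -0.    -1.   ]
```

View pics/w3.png

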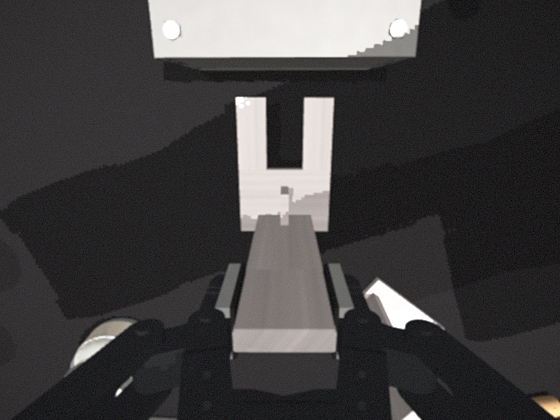

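Request:
servo_tool --targets '[1.2,0,0,0,2,0,0,0,2.6,0,-0.3,0,3.2,0,-0.7,0,4,0,-1.2,0,4,0,-1.2,0]'

```text
time_s: 5.72
tool_pos: [0.5684, 0.2107, 0.1738]
ee_rot: [0.735, -0.678, 0.0, -0.0]
ft_force: [-0.6, 2.6, -1.1]
finger_gap: 0.0353
```

```bash
python3 -c "
from h import *
shot('wrist','w4')
rel([.5644,.251,.16],184.6)
"
```

```text
at [0.5684 0.2109 0.1736] head -175.42 j [ 0.36  0.45  0.12  1.24 -0.   -1.3 ] F [ 0.   2.  -1.4] gap 0.0351 t 5.78
-> shift [-4.02  0.08  1.36] roll -6.284 tilt [ 0. -0. -1.]
```

View pics/w4.png

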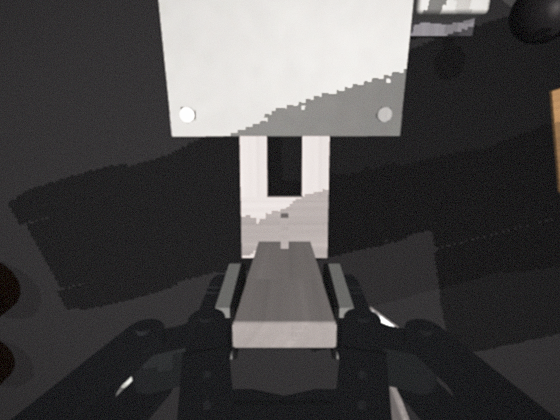

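The guide is pivoting in the grip as intended: its heel, at row 258, was at row 231 before. The push force is only about 2.5 N.

Request:
servo_tool --targets '[0.8,0,-0.4,0,1.6,0,-0.7,0,2.4,0,-0.9,0,3.2,0,-1.1,0,4.2,0,-1.3,0,5.2,0,-1.3,0,5.2,0,-1.3,0]'

```text
time_s: 6.65
tool_pos: [0.5726, 0.1586, 0.1866]
ee_rot: [0.735, -0.678, 0.0, -0.0]
ft_force: [-0.2, 3.6, -0.1]
finger_gap: 0.0351
```

Request:
servo_tool --targets '[-2,0,-3,0,-4,0,-6,0,-4,0,-7.5,0,-4,0,-7.5,0]'

```text
time_s: 7.15
tool_pos: [0.5696, 0.1993, 0.262]
ee_rot: [0.735, -0.678, 0.001, -0.0]
ft_force: [0.8, 0.5, -2.5]
finger_gap: 0.035
```

```bash
python3 -c "
from h import *
shot('wrist','w5');shot('scene','s5');shot('top','t5')
a=cv2.imread('pics/s5.png');cv2.imwrite('pics/s5z.png',cv2.resize(a[60:260,230:430],None,fx=3,fy=3,interpolation=cv2.INTER_CUBIC))
rel([.5644,.251,.16],184.6)
"
```

```text
at [0.5689 0.1988 0.2603] head -175.41 j [ 0.34  0.44  0.31  1.45 -0.   -1.31] F [-0.4  0.3 -3. ] gap 0.0354 t 7.3
-> shift [-5.25  0.02 10.02] roll -6.283 tilt [-0.001 -0.001 -1.   ]
```

View pics/w5.png

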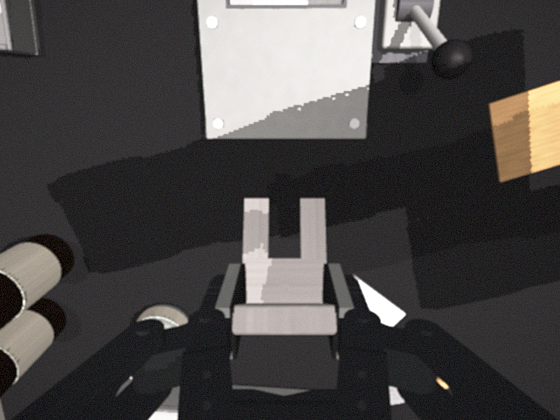

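View pics/s5z.png

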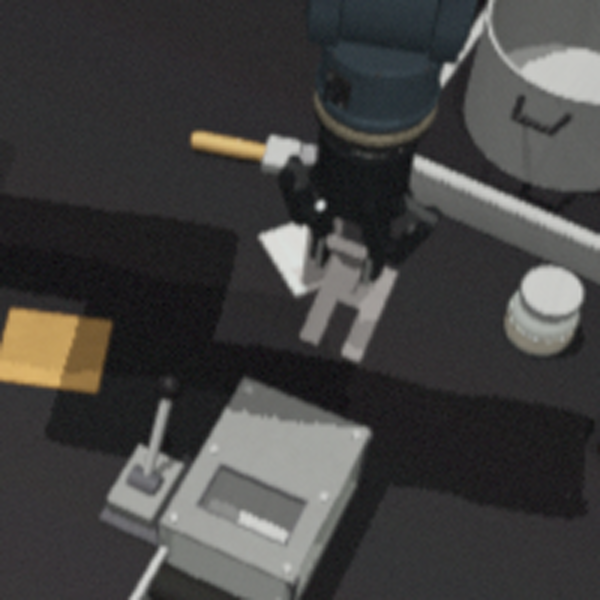

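```bash
cat > tilt.py <<'E'
from h import *
from scipy.optimize import least_squares
def fit(f,tcp,foot_deg,obs,x0=(0,0.005,.5),GH=.112):
    s=ld(f); fx=np.array([np.cos(np.radians(foot_deg)),np.sin(np.radians(foot_deg)),0]); yx=np.array([-fx[1],fx[0],0])
    def W(p,q):  # guide (x,y,z) -> world. p = offset along -foot (guide +x), up, tilt of point (0,GH) rel tcp
        t=p[2];x,y,z=q; z=z-GH
        gx=x*np.cos(t)-z*np.sin(t); gz=x*np.sin(t)+z*np.cos(t)
        return np.array(tcp)-fx*(gx+p[0])+np.array([0,0,gz+p[1]])-0*yx+yx*y
    def res(p): return np.concatenate([(proj(s,W(p,q))-np.array(uv))[[1]] if len(q)==3 and q[1]==0 else (proj(s,W(p,q))-np.array(uv)) for q,uv in obs])
    r=least_squares(res,x0); print('off x %.1f up %.1f mm tilt %.1f deg'%(r.x[0]*1e3,r.x[1]*1e3,np.degrees(r.x[2])),'res',np.round(r.fun,1)); return r.x
E
python3 - <<'E'
from tilt import *
tcp=[0.5689,0.1988,0.2603]
o=[((-.08,-.03,.006),(326,198)),((-.08,.03,.006),(243,198)),((-.035,0,.006),(285,258)),((-.005,-.018,.13),(335,305)),((-.005,.018,.13),(235,305)),((.005,-.018,.13),(337,332)),((.005,.018,.13),(233,332))]
fit('w5',tcp,-85.4,o)
o=[(( q[0],-q[1],q[2]),uv) for q,uv in o]; fit('w5',tcp,-85.4,o)
E
```

```text
off x 2.8 up 10.9 mm tilt 32.6 deg res [-1.7  0.1  1.8 -0.  -0.2 -0.2 -1.2 -1.1 -1.4 -1.2  1.4 -0.1  1.2]
off x 291.8 up -452.8 mm tilt -25.4 deg res [-56.5  31.6  56.7  31.7 -13.6 -60.1   0.1  59.1   0.1 -62.  -24.1  61.
 -24.1]
```

```bash
python3 - <<'E'
from c import *
for gz in list(range(250,150,-6))+[162,161,160,159,158]:
    xs=np.arange(-120,45,1.); cl=np.array([clear(x,gz,32.6) for x in xs]); ok=xs[cl>1]
    print(gz, (ok.min(),ok.max(),len(ok)) if len(ok) else None, xs[cl.argmax()],round(cl.max(),1))
E
python3 - <<'E'
from h import *
lx=np.array([.0800,-.9968]); sl=np.array([.5822,.0318])
p=sl+lx*(-.0028); print(p); rel([*p,.255],4.6)
E
```

```text
250 (np.float64(-120.0), np.float64(44.0), 165) 5.0 24.1
244 (np.float64(-120.0), np.float64(44.0), 165) 4.0 19.6
238 (np.float64(-120.0), np.float64(29.0), 52) 2.0 15.6
232 (np.float64(-11.0), np.float64(19.0), 31) -1.0 11.7
226 (np.float64(-13.0), np.float64(10.0), 24) -4.0 8.7
220 (np.float64(-22.0), np.float64(0.0), 23) -11.0 7.2
214 (np.float64(-31.0), np.float64(-9.0), 23) -20.0 7.2
208 (np.float64(-41.0), np.float64(-18.0), 24) -30.0 7.0
202 (np.float64(-50.0), np.float64(-28.0), 23) -39.0 7.2
196 (np.float64(-59.0), np.float64(-37.0), 23) -48.0 7.1
190 (np.float64(-60.0), np.float64(-46.0), 15) -53.0 8.3
184 (np.float64(-61.0), np.float64(-45.0), 17) -53.0 9.0
178 (np.float64(-63.0), np.float64(-36.0), 28) -53.0 10.9
172 (np.float64(-63.0), np.float64(-33.0), 31) -50.0 12.0
166 (np.float64(-59.0), np.float64(-29.0), 31) -50.0 8.5
160 (np.float64(-55.0), np.float64(-25.0), 31) -53.0 2.5
154 None -120.0 -1
162 (np.float64(-56.0), np.float64(-26.0), 31) -52.0 4.5
161 (np.float64(-56.0), np.float64(-26.0), 31) -53.0 3.5
160 (np.float64(-55.0), np.float64(-25.0), 31) -53.0 2.5
159 (np.float64(-54.0), np.float64(-24.0), 31) -54.0 1.5
158 None -54.0 0.5
[0.581976   0.03459104]
at [0.5689 0.1988 0.2603] head -175.41 j [ 0.34  0.44  0.31  1.45 -0.   -1.31] F [-0.4  0.3 -3. ] gap 0.0354 t 7.3
-> shift [1.647e+01 1.000e-02 5.400e-01] roll -3.142 tilt [-0.001 -0.001 -1.   ]
```

Request:
servo_tool --targets '[0,0,0,0.18,1,0,0,0.36,3,0,0,0.54,5,0,0,0.72,7,0,0,0.9,9,0,0,1.08,11,0,0,1.26,13,0,0,1.44,15,0,0.2,1.62,16.5,0,0.5,1.8]'

```text
time_s: 8.55
tool_pos: [0.582, 0.0336, 0.2553]
ee_rot: [0.078, 0.997, -0.0, -0.001]
ft_force: [0.5, 0.3, -1.8]
finger_gap: 0.0353
```

Request:
servo_tool --targets '[0,0,0,0.18,0,0,0,0.36,0,0,0,0.54,0,0,0,0.72,0,0,0,0.9,0,0,0,1.08,0,0,0,1.26,0,0,0,1.342,0,0,0,1.342]'

```text
time_s: 9.68
tool_pos: [0.582, 0.0345, 0.2555]
ee_rot: [0.678, 0.735, -0.001, -0.0]
ft_force: [-0.4, -0.3, -2.0]
finger_gap: 0.0352
```

```bash
python3 -c "
from h import *
shot('wrist','w6')
rel([.582,.0346,.229],4.6)
"
```

```text
at [0.5821 0.0346 0.2557] head 4.68 j [ 0.06  0.39  0.23  1.41 -0.    1.55] F [ 0.4 -0.3 -1.8] gap 0.0353 t 9.72
-> shift [ 0.   -0.01  2.67] roll 0.001 tilt [-0.001 -0.    -1.   ]
```

View pics/w6.png

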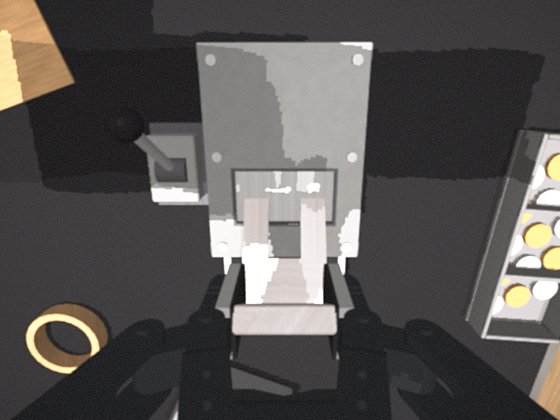

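The slot is in view at u 233–337 with its far edge at row 169. The fork tips at u 243–326 are centred on it and square. I'll check its position numerically.

```bash
python3 -c "
from h import *
s=ld('w6'); lx=np.array([.08,-.9968]); ly=np.array([.9968,.08]); sl=np.array([.5822,.0318])
for u,v in [(233,169),(337,169),(198,43),(372,43),(210,257),(359,256)]:
    p=ray(s,u,v,.1)[:2]; print(u,v,np.round(p,4),'lab x %.1f y %.1f'%((p-sl)@lx*1e3,(p-sl)@ly*1e3))
"
```

```text
233 169 [0.5375 0.0525] lab x -24.2 y -42.9
337 169 [0.6234 0.0595] lab x -24.3 y 43.3
198 43 [0.5083 0.1454] lab x -119.1 y -64.6
372 43 [0.6371 0.1557] lab x -119.1 y 64.6
210 257 [ 0.5195 -0.0297] lab x 56.3 y -67.4
359 256 [ 0.6533 -0.0179] lab x 55.2 y 66.9
```

Request:
servo_tool --targets '[0,0,1.8,0,0.1,0,3.4,0,0.4,0,4.05,0,1.1,0,4.65,0,1.55,0,4.95,0,2,0,5.25,0,2.5,0,5.55,0,3,0,5.85,0,3,0,5.85,0]'

```text
time_s: 10.85
tool_pos: [0.5799, 0.0651, 0.1976]
ee_rot: [0.678, 0.735, -0.0, -0.0]
ft_force: [-0.3, 0.2, -1.5]
finger_gap: 0.0352
```

```bash
python3 -c "
from h import *
shot('wrist','w7')
rel([.582,.0346,.2557],4.6)
"
```

```text
at [0.58   0.0648 0.1978] head 4.60 j [ 0.11  0.4   0.1   1.27 -0.    1.6 ] F [-0.3 -0.1 -1.8] gap 0.0355 t 10.9
-> shift [-3.03 -0.04 -5.79] roll 0.000 tilt [-0. -0. -1.]
```

View pics/w7.png

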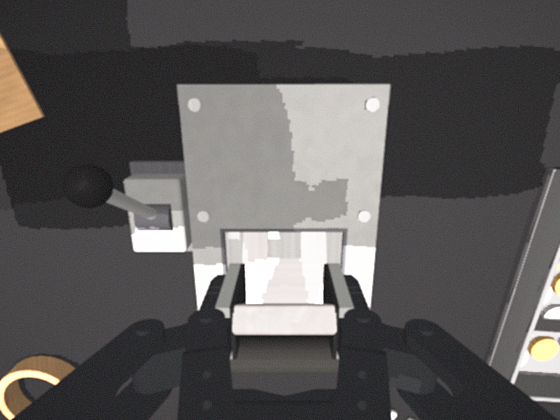

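Request:
servo_tool --targets '[0.45,0,0.3,0,0.9,0,0.6,0,1.35,0,0.9,0,1.8,0,1.2,0,2.1,0,1.5,0,2.3,0,1.8,0,2.3,0,2.4,0,2.2,0,3,0,1.8,0,3.6,0,1.8,0,3.6,0]'

```text
time_s: 12.15
tool_pos: [0.5781, 0.0824, 0.1611]
ee_rot: [0.678, 0.735, -0.0, -0.001]
ft_force: [0.3, -0.7, -2.6]
finger_gap: 0.0351
```

Request:
servo_tool --targets '[-0.4,0,0.5,0,-0.8,0,0.9,0,-0.8,0,0.9,0]'

```text
time_s: 12.52
tool_pos: [0.579, 0.0743, 0.1524]
ee_rot: [0.678, 0.735, -0.0, -0.0]
ft_force: [0.0, 0.0, -2.5]
finger_gap: 0.0354
```

```bash
python3 -c "
from h import *
shot('wrist','w8')
rel([.582,.0346,.2557],4.6)
"
```

```text
at [0.5791 0.0745 0.1527] head 4.57 j [0.13 0.42 0.01 1.17 0.   1.62] F [ 1.   0.3 -2.5] gap 0.0349 t 12.57
-> shift [ -4.    -0.04 -10.3 ] roll -0.001 tilt [-0. -0. -1.]
```

View pics/w8.png

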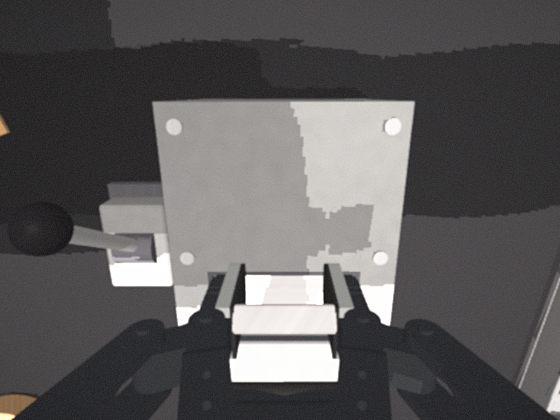

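Request:
servo_tool --targets '[0.5,0,0,0,1,0,0.3,0,1,0,0.6,0,1,0,0.7,0,0.6,0,0.8,0,0.1,0,0.9,0,-0.4,0,0.95,0,-0.9,0,1,0,-0.9,0,1,0]'

```text
time_s: 13.7
tool_pos: [0.5806, 0.0657, 0.1438]
ee_rot: [0.678, 0.735, 0.001, 0.001]
ft_force: [-1.3, 0.3, 11.3]
finger_gap: 0.0355
```

```bash
python3 -c "
from h import *
shot('wrist','w9')
rel([.582,.0346,.2557],4.6)
"
```

```text
at [0.5805 0.0657 0.1438] head 4.57 j [ 0.11  0.42 -0.01  1.14  0.    1.6 ] F [-1.  -0.  11.4] gap 0.0353 t 13.75
-> shift [ -3.11  -0.08 -11.19] roll -0.000 tilt [ 0.002  0.001 -1.   ]
```

View pics/w9.png

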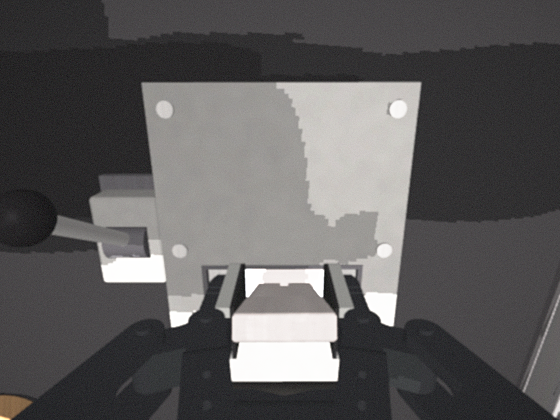

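Request:
servo_tool --targets '[-0.6,0,0.1,0,-1.2,0,0.2,0,-1.8,0,0.35,0,-2.4,0,0.55,0,-2.4,0,0.55,0]'

```text
time_s: 14.38
tool_pos: [0.5821, 0.0414, 0.1374]
ee_rot: [0.678, 0.735, 0.0, 0.0]
ft_force: [-0.0, 2.0, 6.1]
finger_gap: 0.0352
```

```bash
python3 -c "
from h import *
shot('wrist','w10');shot('scene','s10')
a=cv2.imread('pics/s10.png');cv2.imwrite('pics/s10z.png',cv2.resize(a[130:300,230:400],None,fx=3.5,fy=3.5,interpolation=cv2.INTER_CUBIC))
rel([.582,.0346,.2557],4.6)
"
```

```text
at [0.5821 0.0416 0.1375] head 4.57 j [ 0.07  0.42 -0.02  1.13 -0.    1.56] F [0.3 0.7 5.1] gap 0.0353 t 14.47
-> shift [ -0.69  -0.06 -11.82] roll -0.000 tilt [ 0.001 -0.    -1.   ]
```

View pics/w10.png

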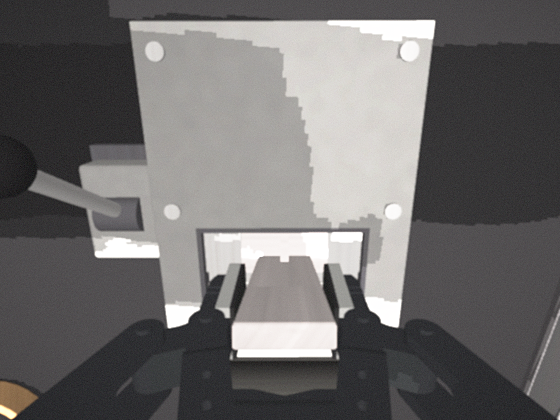

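View pics/s10z.png

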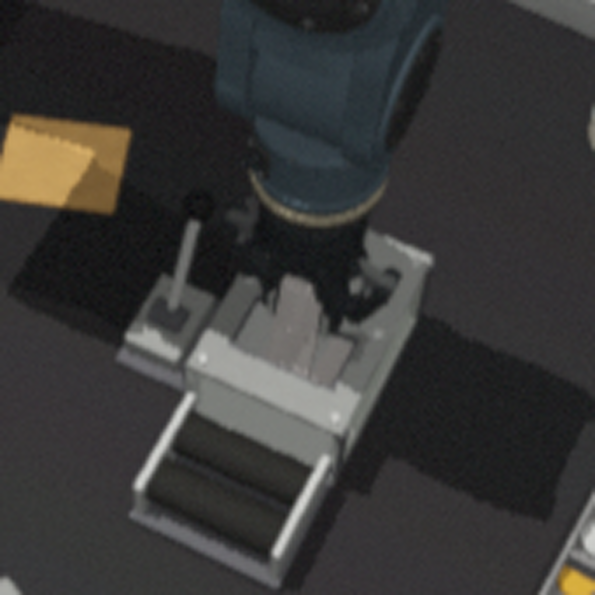

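Request:
servo_tool --targets '[-0.6,0,0.2,0,-1.1,0,0.45,0,-1.6,0,0.7,0,-2,0,0.95,0,-2,0,0.95,0]'

```text
time_s: 15.1
tool_pos: [0.5837, 0.0209, 0.1279]
ee_rot: [0.679, 0.735, -0.0, 0.0]
ft_force: [-0.2, -1.5, 6.8]
finger_gap: 0.0353
```

```bash
python3 -c "
from h import *
shot('wrist','w11')
rel([.582,.0346,.2557],4.6)
"
```

```text
at [0.5837 0.021  0.1279] head 4.54 j [ 0.04  0.43 -0.03  1.11 -0.    1.53] F [-0.4 -1.5  6.2] gap 0.035 t 15.15
-> shift [  1.36  -0.05 -12.78] roll -0.001 tilt [ 0.001 -0.001 -1.   ]
```

View pics/w11.png

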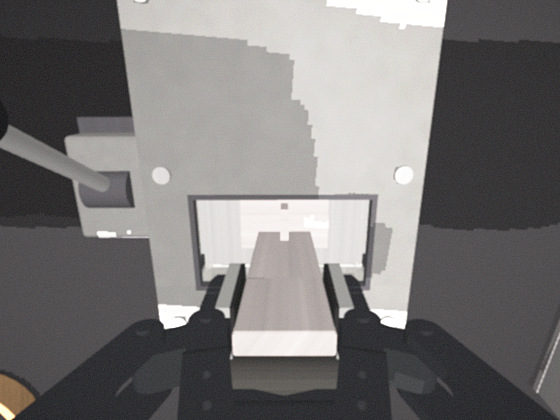

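Request:
servo_tool --targets '[0,0,0.3,0,0,0,0.5,0,0,0,0.7,0,0,0,0.7,0]'

```text
time_s: 15.65
tool_pos: [0.5857, 0.019, 0.1241]
ee_rot: [0.679, 0.734, 0.0, 0.004]
ft_force: [-3.2, -19.4, 40.5]
finger_gap: 0.0355
```

```bash
python3 -c "
from h import *
shot('wrist','w12')
rel([.582,.0346,.2557],4.6)
"
```

```text
at [0.5858 0.019  0.124 ] head 4.48 j [ 0.04  0.43 -0.04  1.09 -0.    1.53] F [ -3.6 -18.7  40.2] gap 0.0354 t 15.7
-> shift [  1.51  -0.17 -13.17] roll -0.002 tilt [ 0.007 -0.005 -1.   ]
```

View pics/w12.png

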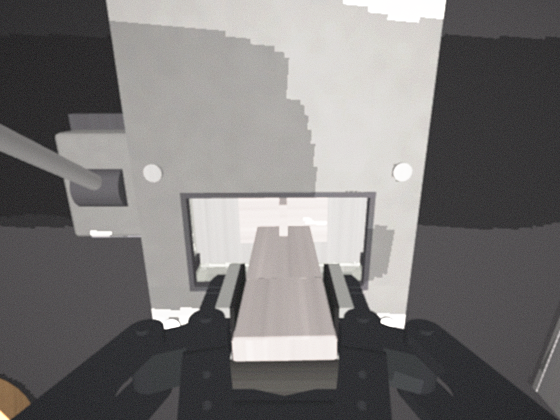

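Pressing hard (40 N), so I'll ease off and let go.

Request:
servo_tool --targets '[0.1,0,-0.4,0,0.1,0,-0.4,0]'

```text
time_s: 15.95
tool_pos: [0.5833, 0.0221, 0.1247]
ee_rot: [0.678, 0.735, -0.0, 0.0]
ft_force: [-0.7, -5.2, 9.1]
finger_gap: 0.0353
```

Request:
servo_tool --targets '[0,0,0,0,0,0,0,0,0,0,0,0,0,0,0,0]' --gripper 0.4

```text
time_s: 16.45
tool_pos: [0.5833, 0.0229, 0.1247]
ee_rot: [0.678, 0.735, -0.0, -0.0]
ft_force: [-0.0, 0.1, -0.2]
finger_gap: 0.0512
```

```bash
python3 -c "
from h import *
shot('wrist','w13')
rel([.582,.0346,.2557],4.6)
"
```

```text
at [0.5833 0.0229 0.1247] head 4.59 j [ 0.04  0.43 -0.04  1.1   0.    1.53] F [-0.2  0.1  0.7] gap 0.0512 t 16.5
-> shift [  1.18  -0.04 -13.1 ] roll -0.000 tilt [-0.  0. -1.]
```

View pics/w13.png

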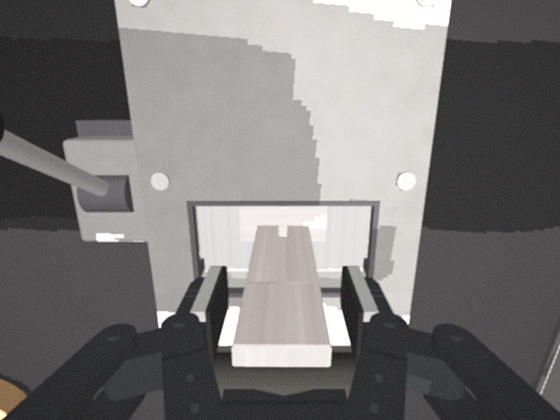

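Request:
servo_tool --targets '[0,0,-3,0,0,0,-8,0,0,0,-12,0,0,0,-12,0]' --gripper 0

```text
time_s: 17.0
tool_pos: [0.5848, 0.0229, 0.2479]
ee_rot: [0.678, 0.735, 0.002, 0.002]
ft_force: [1.1, 0.3, -1.0]
finger_gap: 0.0859
```

```bash
python3 -c "
from h import *
shot('wrist','w14');shot('scene','s14');shot('top','t14')
a=cv2.imread('pics/s14.png');cv2.imwrite('pics/s14z.png',cv2.resize(a[150:300,250:400],None,fx=4,fy=4,interpolation=cv2.INTER_CUBIC))
rel([.582,.0346,.2557],4.6)
"
```

```text
at [0.583  0.0228 0.2438] head 4.58 j [0.04 0.39 0.21 1.39 0.   1.53] F [ 0.5 -0.3  0.3] gap 0.0852 t 17.15
-> shift [ 1.18 -0.01 -1.19] roll -0.000 tilt [-0.001 -0.    -1.   ]
```

View pics/w14.png

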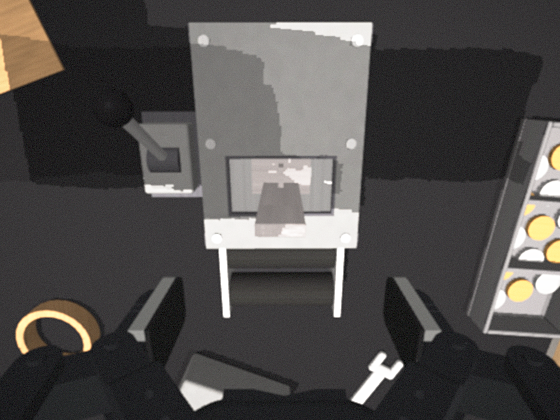

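View pics/s14z.png

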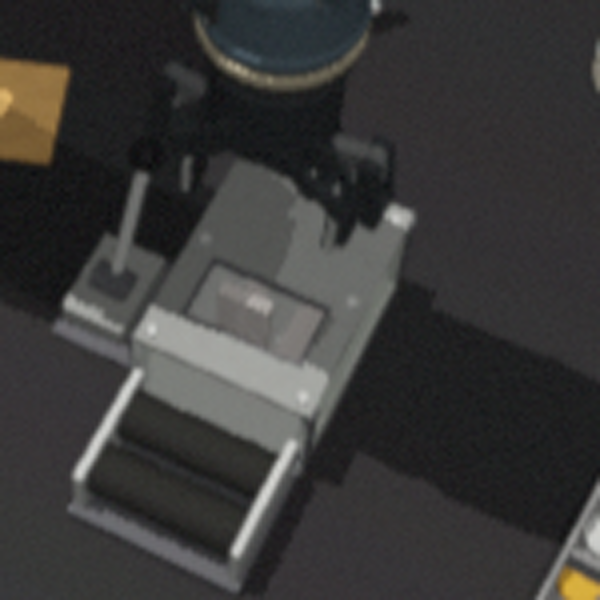

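```bash
python3 -c "
from h import *
a=cv2.imread('pics/w14.png');cv2.imwrite('pics/w14z.png',cv2.resize(a[140:260,215:355],None,fx=5,fy=5,interpolation=cv2.INTER_CUBIC))
a=cv2.imread('pics/t14.png');cv2.imwrite('pics/t14z.png',cv2.resize(a[140:260,215:355],None,fx=5,fy=5,interpolation=cv2.INTER_CUBIC))
"
```

```text
(no output)
```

View pics/w14z.png

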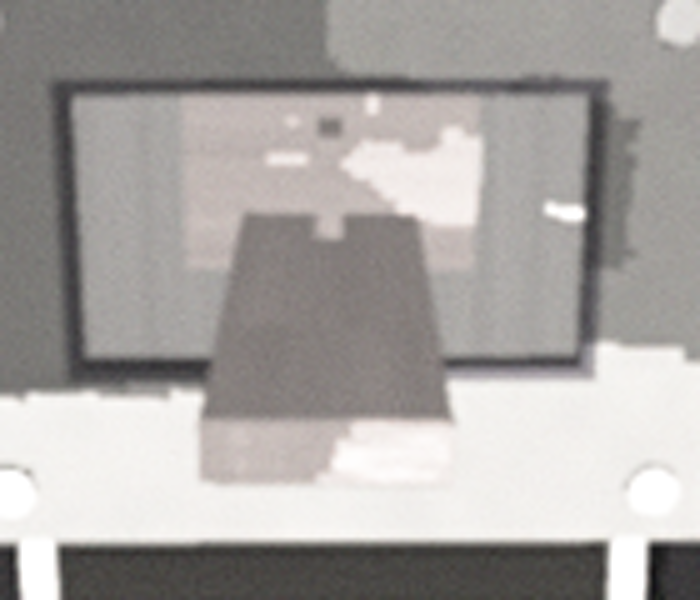

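View pics/t14z.png

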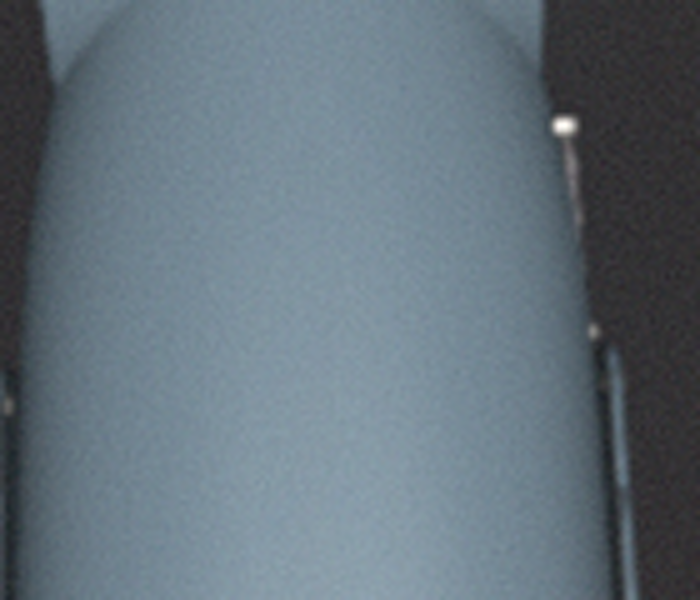

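```bash
python3 -c "
from h import *
s=ld('w14'); lx=np.array([.08,-.9968]); ly=np.array([.9968,.08]); sl=np.array([.5822,.0318])
def L(x,y,z):
    p=ray(s,(x+.5)/5-.5+215,(y+.5)/5-.5+140,z)[:2]-sl; return np.round([p@lx*1e3,p@ly*1e3],1)
for q in [(203,418),(452,416),(453,485),(200,483)]: print('head',L(*q,.15))
for q in [(182,95),(186,268),(485,95),(475,268)]: print('foot',L(*q,.026))
for q in [(55,83),(605,83),(590,375),(70,375)]: print('slot',L(*q,.1))
"
```

```text
head [ 13.8 -18.2]
head [13.6 16.4]
head [23.9 16.7]
head [ 23.6 -18.9]
foot [ -9.4 -30.9]
foot [ 26.9 -31.2]
foot [-9.4 30.4]
foot [27.  29.3]
slot [-24.4 -44.4]
slot [-24.4  43.2]
slot [25. 43.]
slot [ 24.8 -44.5]
```

Upright, square, heel at x=27: so the guide's origin sits at x≈+19, against the slot's +x edge. I'll regrip and slide it to the middle.

```bash
python3 -c "
from h import *
rel([.5827,.0131,.123],4.6)
"
```

```text
at [0.583  0.0228 0.2438] head 4.58 j [0.04 0.39 0.21 1.39 0.   1.53] F [ 0.5 -0.3  0.3] gap 0.0852 t 17.15
-> shift [-0.97 -0.1  12.08] roll -0.000 tilt [-0.001 -0.    -1.   ]
```

Request:
servo_tool --targets '[-1,-0.1,3,0,-1,-0.1,7,0,-1,-0.1,10,0,-1,-0.1,12,0,-1,-0.1,12,0]' --gripper 0

```text
time_s: 17.77
tool_pos: [0.5814, 0.0128, 0.1224]
ee_rot: [0.678, 0.735, -0.002, -0.002]
ft_force: [0.0, 0.8, -0.8]
finger_gap: 0.0859
```

Request:
servo_tool --targets '[0,0,0,0,0,0,0,0,0,0,0,0,0,0,0,0,0,0,0,0]' --gripper 1

```text
time_s: 18.4
tool_pos: [0.5834, 0.0128, 0.1256]
ee_rot: [0.678, 0.735, 0.0, 0.0]
ft_force: [-2.1, 0.3, 6.2]
finger_gap: 0.0352
```

Request:
servo_tool --targets '[0,0,-0.1,0,0.5,0,-0.1,0,1,0,-0.1,0,1.5,0,-0.1,0,1.9,0,-0.1,0,1.9,0,0,0]'

```text
time_s: 19.15
tool_pos: [0.5817, 0.0322, 0.1256]
ee_rot: [0.678, 0.735, 0.0, 0.0]
ft_force: [-7.4, 1.1, 20.5]
finger_gap: 0.0354
```

Request:
servo_tool --targets '[0,0,0,0,0,0,0,0,0,0,0,0]' --gripper 0.3

```text
time_s: 19.52
tool_pos: [0.5817, 0.0317, 0.1248]
ee_rot: [0.678, 0.735, 0.0, 0.0]
ft_force: [-0.1, 1.1, -1.0]
finger_gap: 0.0601
```

Request:
servo_tool --targets '[0,0,0,0,0,0,-3,0,0,0,-8,0,0,0,-12,0,0,0,-12,0]' --gripper 0

```text
time_s: 20.15
tool_pos: [0.583, 0.0318, 0.2479]
ee_rot: [0.678, 0.735, 0.002, 0.002]
ft_force: [0.0, -1.0, -0.6]
finger_gap: 0.0852
```

```bash
python3 -c "
from h import *
shot('wrist','w15')
a=cv2.imread('pics/w15.png');cv2.imwrite('pics/w15z.png',cv2.resize(a[120:270,215:355],None,fx=4,fy=4,interpolation=cv2.INTER_CUBIC))
rel([.582,.0346,.2557],4.6)
"
```

```text
at [0.5823 0.0318 0.2457] head 4.58 j [ 0.05  0.39  0.2   1.39 -0.    1.55] F [0.1 0.3 0. ] gap 0.0852 t 20.2
-> shift [ 0.29 -0.   -1.  ] roll -0.000 tilt [ 0.002  0.    -1.   ]
```

View pics/w15z.png

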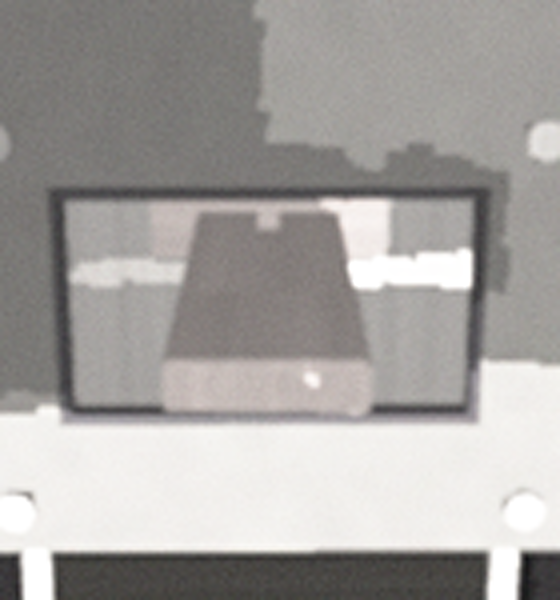

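```bash
python3 -c "
from h import *
s=ld('w15'); lx=np.array([.08,-.9968]); ly=np.array([.9968,.08]); sl=np.array([.5822,.0318])
def L(x,y,z):
    p=ray(s,(x+.5)/4-.5+215,(y+.5)/4-.5+120,z)[:2]-sl; return np.round([p@lx*1e3,p@ly*1e3],1)
for q in [(164,360),(372,360),(372,413),(163,411)]: print('head',L(*q,.15))
for q in [(150,256),(388,256),(146,200),(390,200)]: print('foot',L(*q,.026))
for q in [(48,188),(490,188),(478,420),(62,420)]: print('slot',L(*q,.1))
# lever: left-side approach point
b=np.array([.4620,.0856]); print('ball', (b-sl)@lx,(b-sl)@ly)
hb=sl+lx*-.063+ly*-.115; print('ball nominal',hb,'end',sl+lx*.043+ly*-.115)
# approach, tool y along labeller x: heading
p=sl+lx*(-.120)+ly*(-.115); rel([*p,.20],4.6)
"
```

```text
head [ -5.1 -18.7]
head [-5.1 17. ]
head [ 4.6 17.2]
head [  4.2 -19.1]
foot [  7.6 -31.5]
foot [ 7.7 30.1]
foot [ -7.1 -32.1]
foot [-7.1 30.3]
slot [-25. -45.]
slot [-24.9  43.9]
slot [25.  43.7]
slot [ 24.8 -44.7]
ball -0.06324384 -0.11551136000000004
ball nominal [0.462528  0.0853984] end [ 0.471008  -0.0202624]
at [0.5823 0.0318 0.2457] head 4.58 j [ 0.05  0.39  0.2   1.39 -0.    1.55] F [0.1 0.3 0. ] gap 0.0852 t 20.2
-> shift [ 12.   -11.52   4.55] roll -0.000 tilt [ 0.002  0.    -1.   ]
```

Request:
servo_tool --targets '[4,-3.5,0,0,8,-7,0,0,12,-11.5,0,0,12,-11.5,4,0,12,-11.5,8,0,12,-11.5,12,0,12,-11.5,12,0]' --gripper 1

```text
time_s: 21.08
tool_pos: [0.4548, 0.1414, 0.1219]
ee_rot: [0.678, 0.735, -0.003, -0.002]
ft_force: [0.8, -0.0, 1.2]
finger_gap: 0.0001
```

```bash
python3 -c "
from h import *
shot('wrist','w16')
rel([.471-.0015,-.0203+.019,.123],4.6)
"
```

```text
at [0.4562 0.1418 0.124 ] head 4.58 j [ 0.3   0.23 -0.33  1.02  0.    1.79] F [0.2 0.1 0.6] gap 0.0 t 21.12
-> shift [-14.37   0.18   0.11] roll -0.000 tilt [-0.003 -0.001 -1.   ]
```

View pics/w16.png

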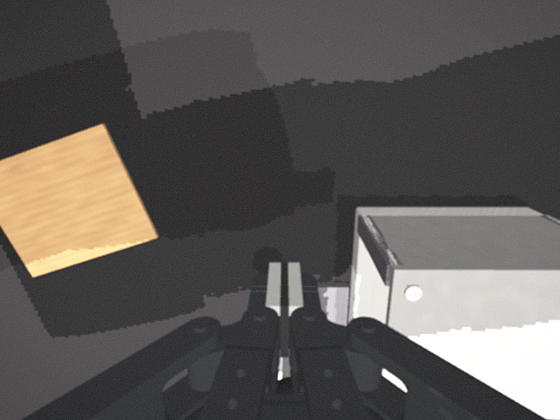

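Request:
servo_tool --targets '[-2,0,0,0,-3.5,0,0,0,-5,0,0,0,-6.5,0,0,0,-8,0,0,0,-9.5,0,0,0,-11,0,0,0,-12.2,0,0,0,-13,0,0,0,-13,0,0,0]'

```text
time_s: 22.38
tool_pos: [0.4678, 0.0121, 0.1248]
ee_rot: [0.679, 0.735, -0.0, 0.0]
ft_force: [1.5, 1.6, 0.2]
finger_gap: -0.0
```

```bash
python3 -c "
from h import *
shot('wrist','w17');shot('scene','s17')
a=cv2.imread('pics/s17.png');cv2.imwrite('pics/s17z.png',cv2.resize(a[150:300,240:390],None,fx=4,fy=4,interpolation=cv2.INTER_CUBIC))
rel([.471-.0015,-.0203+.019,.123],4.6)
"
```

```text
at [0.4679 0.0127 0.1248] head 4.58 j [ 0.03  0.21 -0.35  1.01  0.    1.52] F [-0.4  0.   0.8] gap -0.0002 t 22.48
-> shift [-1.41  0.05  0.18] roll -0.000 tilt [ 0.  0. -1.]
```

View pics/s17z.png

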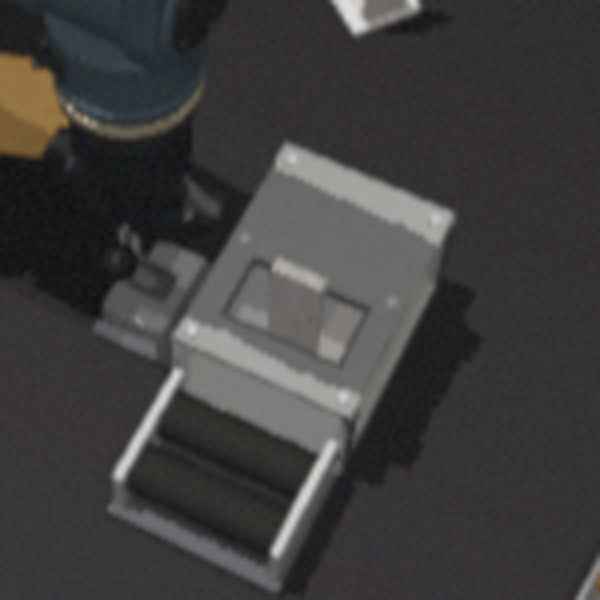

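View pics/w17.png

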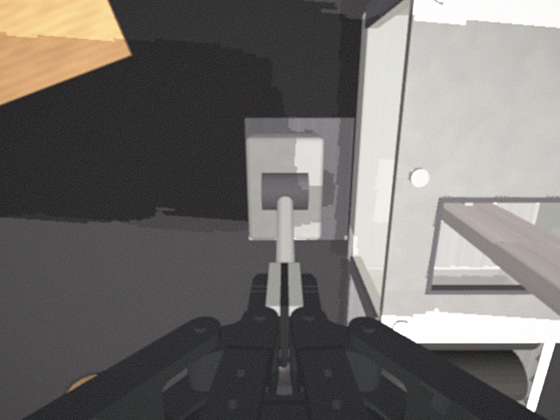

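Request:
servo_tool --targets '[-0.7,0,0,0,-1.2,0,0,0,-1.5,0,0,0,-1.5,0,0,0]'

```text
time_s: 22.98
tool_pos: [0.4685, 0.0025, 0.1247]
ee_rot: [0.677, 0.736, 0.004, -0.004]
ft_force: [-3.2, 47.3, 0.6]
finger_gap: 0.0002
```

Request:
servo_tool --targets '[-0.3,0,0,0,-0.3,0,0,0]'

```text
time_s: 23.22
tool_pos: [0.4685, 0.0019, 0.1246]
ee_rot: [0.676, 0.737, 0.006, -0.006]
ft_force: [-4.7, 67.6, 1.2]
finger_gap: 0.0002
```

The lever is on its stop (force rose sharply). I'll back off, rise and look.

Request:
servo_tool --targets '[2,0,0,0,4,0,0,0,5,0,-4,0,5,0,-8,0,5,0,-12,0]'

```text
time_s: 23.85
tool_pos: [0.4651, 0.0444, 0.2462]
ee_rot: [0.678, 0.735, 0.0, 0.0]
ft_force: [0.3, 0.6, -0.9]
finger_gap: -0.0003
```

```bash
python3 -c "
from h import *
rel([.5297,-.3107,.20],69.4)
"
```

```text
at [0.4651 0.0444 0.2462] head 4.61 j [ 0.1   0.15 -0.11  1.31 -0.    1.59] F [ 0.3  0.6 -0.9] gap -0.0003 t 23.85
-> shift [-35.92   3.58   4.62] roll -1.131 tilt [ 0. -0. -1.]
```

Request:
servo_tool --targets '[-4,0.4,0,-0.12,-9,0.9,0,-0.28,-14,1.4,0,-0.44,-19,1.9,0,-0.6,-24,2.4,0,-0.76,-29,2.9,0,-0.92,-33,3.3,1,-1.06,-36,3.6,3,-1.131,-36,3.6,4,-1.131,-36,3.6,4,-1.131]' --gripper 0

```text
time_s: 25.1
tool_pos: [0.5294, -0.311, 0.2042]
ee_rot: [0.179, 0.984, 0.0, -0.001]
ft_force: [0.0, -0.3, -0.5]
finger_gap: 0.0855
```

```bash
python3 -c "
from h import *
shot('wrist','w18');shot('scene','s18');shot('top','t18')
a=cv2.imread('pics/s18.png');cv2.imwrite('pics/s18z.png',cv2.resize(a[150:300,240:390],None,fx=4,fy=4,interpolation=cv2.INTER_CUBIC))
a=cv2.imread('pics/t18.png');cv2.imwrite('pics/t18z.png',cv2.resize(a[140:260,210:350],None,fx=5,fy=5,interpolation=cv2.INTER_CUBIC))
rel([.5297,-.3107,.075],69.4)
"
```

```text
at [ 0.5302 -0.3109  0.2058] head 69.41 j [-0.53  0.46  0.22  1.32  0.   -0.17] F [ 0.6 -0.4 -0.1] gap 0.0854 t 25.25
-> shift [ 0.07  0.   13.08] roll 0.000 tilt [ 0.001 -0.001 -1.   ]
```

View pics/w18.png

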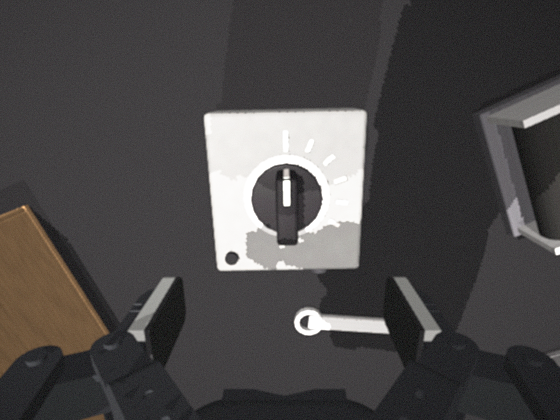

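View pics/s18z.png

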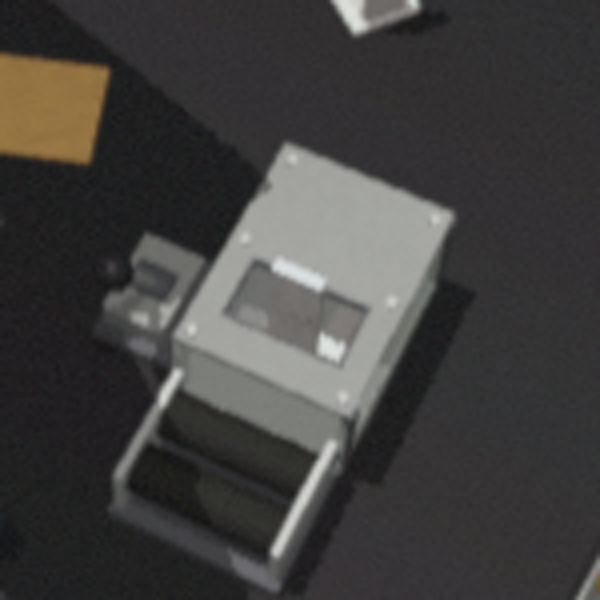

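View pics/t18z.png

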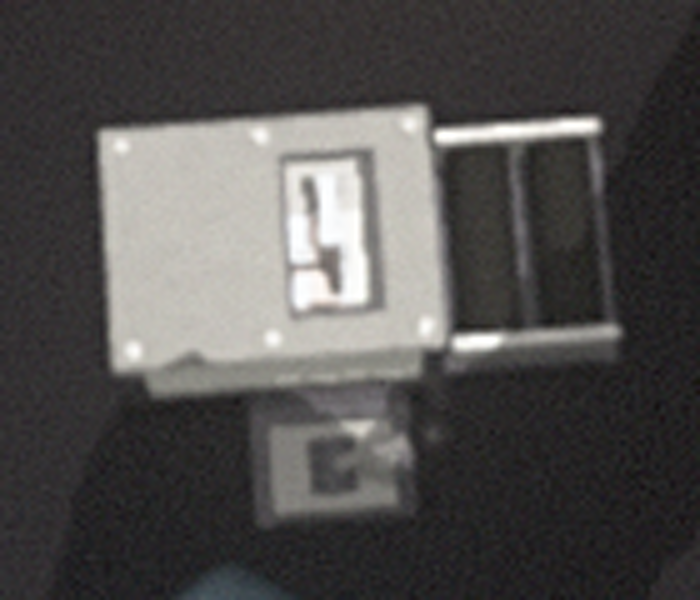

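```bash
python3 -c "
from h import *
lx=np.array([.08,-.9968]); ly=np.array([.9968,.08]); sl=np.array([.5822,.0318])
for f,u,v in [('s18',240+110.5/4-.4,150+268.5/4-.4),('t18',210+433.5/5-.4,140+433.5/5-.4)]:
    p=ray(ld(f),u,v,.127)[:2]; print(p,(p-sl)@lx*1e3,(p-sl)@ly*1e3)
s=ld('w18'); 
# skirt ring centre, bar top ends
print(ray(s,287,196,.059),ray(s,278,235,.094),ray(s,297,235,.094),ray(s,287.5,244,.094),ray(s,287,168,.094),ray(s,286,133,.05),ray(s,286,150,.05))
"
```

```text
[ 0.46816973 -0.01882452] 41.34009972731641 -117.71533018719097
[ 0.47031589 -0.02069788] 43.37916060323775 -115.72590832463175
[ 0.52763883 -0.30879303  0.059     ] [ 0.54391298 -0.32235414  0.094     ] [ 0.54889122 -0.30916566  0.094     ] [ 0.55321412 -0.31830307  0.094     ] [ 0.49910486 -0.29847586  0.094     ] [ 0.48080865 -0.29205017  0.05      ] [ 0.49347811 -0.29679927  0.05      ]
```

```bash
python3 -c "
from h import *
rel([.5287,-.3099,.079],69.6)
"
```

```text
at [ 0.5302 -0.3109  0.2058] head 69.41 j [-0.53  0.46  0.22  1.32  0.   -0.17] F [ 0.6 -0.4 -0.1] gap 0.0854 t 25.25
-> shift [ 0.19  0.04 12.68] roll -0.003 tilt [ 0.001 -0.001 -1.   ]
```

Request:
servo_tool --targets '[0.15,0,3,0,0.15,0,7,0,0.15,0,10,0,0.15,0,12,0,0.15,0,12.7,0,0.15,0,12.7,0]' --gripper 0

```text
time_s: 26.0
tool_pos: [0.5288, -0.3108, 0.0785]
ee_rot: [0.179, 0.984, -0.0, 0.0]
ft_force: [-0.1, 0.0, 0.5]
finger_gap: 0.0856
```

Request:
servo_tool --targets '[0,0,0,0,0,0,0,0,0,0,0,0,0,0,0,0,0,0,0,0,0,0,0,0,0,0,0,0]' --gripper 1

```text
time_s: 26.88
tool_pos: [0.5294, -0.3095, 0.0784]
ee_rot: [0.178, 0.984, 0.001, 0.001]
ft_force: [3.7, 14.2, 8.7]
finger_gap: 0.0151
```

```bash
python3 -c "
from h import *
shot('wrist','w19')
rel([.5287,-.3099,.079],69.6)
"
```

```text
at [ 0.5294 -0.3094  0.0784] head 69.46 j [-0.53  0.52 -0.02  1.03  0.   -0.17] F [ 3.5 14.   7.8] gap 0.0152 t 26.93
-> shift [ 0.05 -0.07 -0.06] roll -0.002 tilt [ 0.002  0.003 -1.   ]
```

View pics/w19.png

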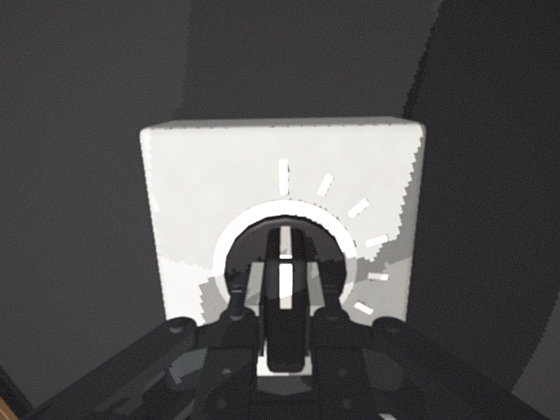

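Request:
servo_tool --targets '[0,0.12,0,0,0,0.12,0,0.15,0,0.12,0,0.3,0,0.12,0,0.46,0,0.12,0,0.62,0,0.12,0,0.78,0,0.12,0,0.94,0,0.12,0,1.1,0,0.12,0,1.26,0,0.12,0,1.26]'

```text
time_s: 28.18
tool_pos: [0.5306, -0.3083, 0.0785]
ee_rot: [0.725, 0.689, 0.002, 0.0]
ft_force: [10.9, 12.4, 5.4]
finger_gap: 0.0156
```

```bash
python3 -c "
from h import *
shot('wrist','w20')
rel([.5287,-.3099,.079],69.6-72.2)
"
```

```text
at [ 0.5306 -0.3083  0.0785] head -2.75 j [-0.53  0.52 -0.02  1.03  0.    1.09] F [10.3 13.3  4.9] gap 0.015 t 28.23
-> shift [-0.17 -0.18 -0.05] roll -0.003 tilt [ 0.003  0.003 -1.   ]
```

View pics/w20.png

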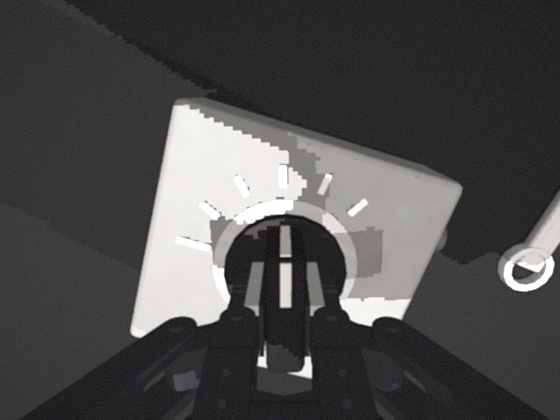

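The pointer is on the fourth tick at (283,177), which is three clicks from the long stop tick at (193,243). Releasing now.

Request:
servo_tool --targets '[0,0,0,0,0,0,0,0,0,0,0,0,0,0,0,0,0,0,-3,0,0,0,-8,0,0,0,-14,0,0,0,-14,0]' --gripper 0

```text
time_s: 29.22
tool_pos: [0.5306, -0.3109, 0.2227]
ee_rot: [0.724, 0.69, 0.001, 0.004]
ft_force: [0.2, -0.9, -0.5]
finger_gap: 0.0854
```

Request:
servo_tool --targets '[6,0,-2,0,10,0,-4,0,10,0,-4,0,10,0,-4,0]'

```text
time_s: 29.72
tool_pos: [0.5337, -0.2102, 0.2571]
ee_rot: [0.724, 0.69, -0.0, -0.0]
ft_force: [-0.3, -0.4, 0.2]
finger_gap: 0.0853
```

```bash
python3 -c "
from h import *
shot('wrist','w21');shot('scene','s21');shot('top','t21')
a=cv2.imread('pics/s21.png');cv2.imwrite('pics/s21z.png',cv2.resize(a[110:380,180:400],None,fx=2.2,fy=2.2,interpolation=cv2.INTER_CUBIC))
rel([.5287,-.3099,.079],69.6-72.2)
"
```

```text
at [ 0.5334 -0.2108  0.2569] head -2.88 j [-0.38  0.37  0.21  1.41 -0.    1.24] F [ 0.2 -0.7 -0.8] gap 0.0855 t 29.88
-> shift [-9.93  0.05 17.78] roll -0.005 tilt [-0.001  0.    -1.   ]
```

View pics/w21.png

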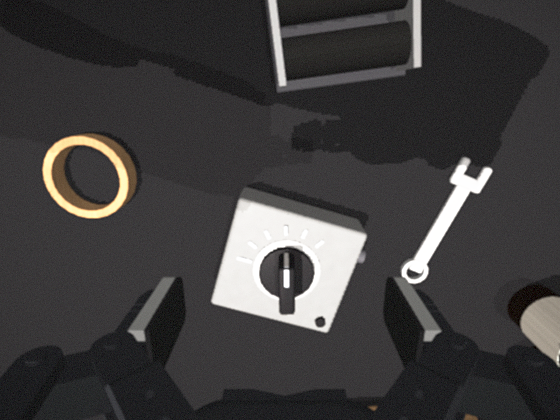

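View pics/s21z.png

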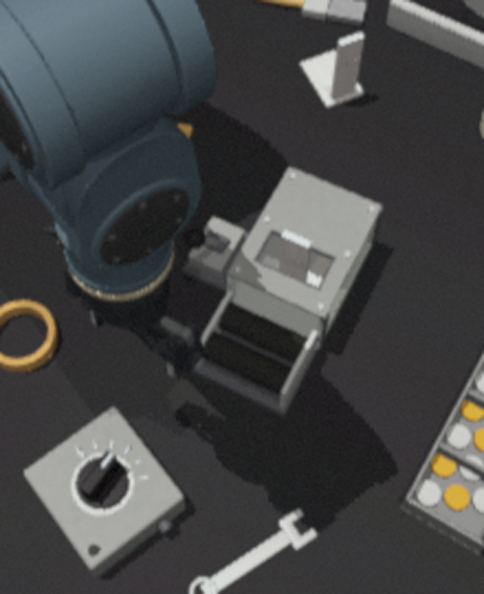

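View pics/t21.png

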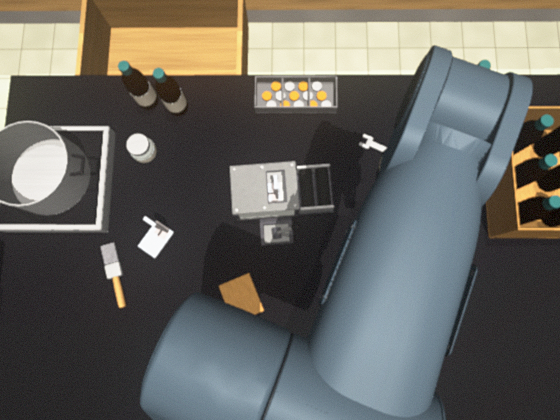

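```bash
python3 -c "
from h import *
a=cv2.imread('pics/s21.png');b=cv2.imread('pics/s18.png')
c=np.hstack([x[195:245,245:295] for x in (b,a)]);cv2.imwrite('pics/cmp.png',cv2.resize(c,None,fx=8,fy=8,interpolation=cv2.INTER_CUBIC))
"
```

```text
(no output)
```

View pics/cmp.png

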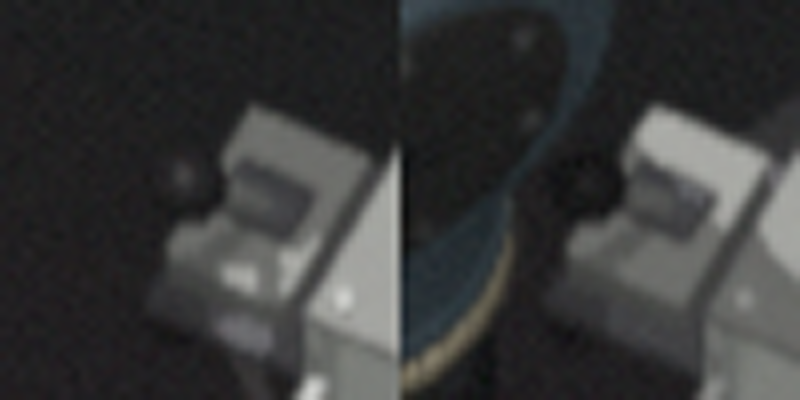

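```bash
python3 -c "
from h import *
print(close_job())"
```

```text
the job is handed in; nothing more can be done
None
```

All three steps were done in the order asked and the job was handed in at about 30 s. No verdict was reported.

**What I did**
- **Guide:** The tool could only turn about the vertical. I gripped the forked guide across its width and pivoted it to about 33° in the jaws by pushing the fork tips against the labeller's closed end wall. I then put it fork first through the slot, under the long closed part of the cover, and righted it against the bed. After letting go, I gripped it again, slid it about 19 mm to the middle of the slot, and released it.
- **Clamp lever:** I pushed the lever over towards the rollers with closed fingers until it reached its stop.
- **Feed dial:** I gripped the bar, turned it 1.26 rad clockwise, released it and moved clear.

**Last checks**
- **Guide:** It stood upright and square to the slot. The head was centred at x ≈ 0, y ≈ −1 mm, and the heel at 7.7 mm against an expected 8 mm.
- **Clamp lever:** The ball measured x = +41 to +43 mm in two views (stop at +43 mm), and it had not moved in the later picture.
- **Feed dial:** After release, the pointer was on the third tick past the long stop tick.
- **Plain guide:** It had not moved.

**Possible problems**
- **Pressing on the bed:** Wrist force briefly reached about 40–45 N while the guide was being pressed onto the bed.
- **Lever stop:** Wrist force reached about 68 N with the fingertips against the ball at its stop. Both readings are under the 120 N wrist limit. This was finger contact, not the arm or gripper body, but I cannot tell how the 40 N limit is applied to it.

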